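# Cock the bench rivet press and trip it to close a tag rivet

### The arm

A 7-joint arm with a two-finger parallel gripper is mounted at the origin on a cart in front of the work surface, level with it; the furniture and walls round the work are solid. World frame = base frame: x ahead of the robot, y to its left, z up, the work surface at z = 0. Lengths are in m, angles in rad, forces in N, time in s.
With the tool pointing down it reaches from about 0.4 to 0.9 m from the base axis. Payload 5.5 kg.
Tool frame: the origin (TCP) lies between the finger pads; the fingertips stand 22 mm ahead of it and the grasp point (between the pads) lies 3 mm ahead of it; z points along the fingers, y is the line along which they close (so a half turn about z gives the same grasp; the last joint's range is limited). The gripper opens to 85 mm and grips with 20 to 120 N. Pads are 22 mm wide; open, the fingers measure 114 mm over their backs; the gripper's body (76 mm by 85 mm) begins 54 mm behind the grasp point. The pads swing forward as they close: fully open they stand 13 mm farther back than shut.
Start: joints at [1.469, 0.501, -0.427, 1.55, 0.221, 1.138, -0.21], TCP at [0.232, -0.607, 0.253] pointing down, gripper open.
Joint ranges: [-2.88, 2.88], [-0.31, 2.03], [-1.54, 1.56], [0.2, 2.42], [-1.41, 4.55], [0.19, 2.02], [-2.57, 2.57]. Speed limits (rad/s): [2.57, 2.57, 3.14, 3.14, 3.14, 3.14, 3.14].

### API

Orientations are given as a unit quaternion [x, y, z, w].
In Python, from rig import readout, eyes, r gives the robot as it stands.
- The arm moves only by the tool step_arm, never from a script. Its argument "steps" is a list of rows, each an object of numbers: "fingers": the opening, from -1 (shut) to 1 (fully open); "dx", "dy", "dz": the shift along the tool's x, y, z in cm; "wx", "wy", "wz": the turn, a rotation vector about the tool's x, y, z in rad. A call has exactly 10 rows; each row shifts and turns the commanded pose from where the row before left it, along the tool's axes as they then stand; what a row does not reach is not made up. A row lasts 1/8 s, in which the tool goes at most 62.5 mm and 10.7 degrees, less where a joint would pass 70% of its speed; a pose out of reach is approached as far as the arm can. A call is refused whole if a number of a shift passes 6.25 or a number of a turn 0.188, either way. A call with a gripper value outside its range is refused whole. The fingers move at their own pace and stop on an object; "force" is the grip in N (left out, the last holds). Time passes only in rows, so rows that do not move let the fingers close, or fill a call up. It gives the time, the measured TCP pose, the force, the opening and the grip force at its end, in the units of the state.
- readout.read_state(): the state, without advancing time (a new reading comes with each control period).
- eyes.snapshot(name): name is "side" or "top" or "wrist"; returns a dict with "pixels" (420x560x3 uint8, red, green, blue), "fx", "fy", "cx", "cy" (pixels), "D" ([k1, k2, p1, p2, k3] as OpenCV has them; the pictures are not rectified), "R" (3x3) and "t" (3): a world point X has camera coordinates R X + t; the wrist camera has in their place "T_tool_cam" (4x4, takes a point from camera to tool coordinates, whose origin is the TCP and whose axes are the flange's). Camera axes: x right, y down, z forward; pixel columns grow to the right and rows downward; lengths in m; the calibration is good to about 2 mm. A picture is of the moment at which its call begins: read the wrist's pose just before it. There is no depth.
- r.sign_off(): hands the job in; it is judged then, once.
Trained networks look in a picture, given as the dict that the camera call returned (one of the last four; its "shot" number tells which), for a name from the list of things; names that differ only in an ending like _2 or _b are one class to them, and where a whole thing is asked for, a point or a joint stands for the part that bears it (a point fixed in the world has none). Each returns a list of dicts, best first, with "confidence" (0 to 1); they miss things now and then, are a little off and sometimes report something else, mostly with a low value. They report only what shows in the picture. A call takes as long as a camera call.
- eyes.look_for(query, picture): "centre" ([x, y, z] in m, in world coordinates, good to about 4 mm: the middle of the surface that is visible of it).
- eyes.cut_out(query, picture): "pixels" (420x560 bool, what is visible of it).
- eyes.spot_point(query, picture): "centre" ([x, y, z] in m, in world coordinates, good to about 4 mm: a listed point, or the origin of a listed thing).
The state is a dict: "time_s": time; "joint_positions": joint angles; "joint_velocities": joint speeds; "joint_efforts": joint torques, N m; "tcp_pos": TCP position; "ee_rot": TCP orientation; "force": force on the tool from outside, world axes, zero at the start; "ft_torque": the same for the moment, N m; "opening": finger opening in m; "finger_force": force on a finger pad.
Only numpy, scipy, OpenCV 4.12 (cv2) and the standard library are available. Lean on these libraries where they do the work, as an engineer would, in place of code of your own. Each camera call takes 0.05 s, during which the arm holds its last target. There are 200 camera calls.

### The job

Close the brass rivet in the green laundry tag with the spring-driven rivet press: press the orange lever pad down until the catch holds the hammer up by itself, without forcing the lever hard onto its rubber stop, then push the tray fully home under the raised hammer by its black knob, and push the red trigger gently away from the tray end until the hammer snaps down and drives the rivet in. Touch the rivet with nothing but the hammer, and leave the other things on the sideboard where they are.

Things in the scene. Friction and masses are not known exactly. Their poses are not given: they have to be found in the camera images.
- riveter: Fixed bench rivet press: blue base plate 235x104x12 mm, two blue cheeks 100 mm high. Origin: middle of the underside, below the lever's pivot. All offsets in the other entries are in its frame: x points from the tray end (hammer side, roughly facing the robot) to the catch end, z up, y across (red trigger at +y).
- lever_pivot (a point): Pivot of the lever between the cheeks, along y, at x 0, y 0, z 85 mm. The lever is 24 mm wide: steel hammer head 20 mm across at x -60 mm on one side, tail with orange pad at the +x side. Raised by 0.7 rad, the head reaches x -100 mm and spans z 85 to 150 mm.
- lever (a joint): Lever angle (rad). 0: at rest, head down, tail raised by 0.61 rad. It grows as the pad is pressed down and the head rises. A spring resists: about 4 N on the pad at rest, 10 N near the catch, with a hump of 2 to 5 N more (15 N at most) while the block pushes the sear tooth aside. More than 25 N on the lever damages it. Tripped, it snaps down to about 0.05 on the driven rivet.
- lever_pad (a point): Middle of the upper face of the orange ribbed pad on the tail, 32x32 mm, 63 mm from the pivot along the tail and 13 mm above its centre line. At rest about x 44, z 132 mm; when caught about x 64, z 88 to 99 mm; y 0. Press it from above with closed fingertips.
- sear_tooth (a point): Steel sear tooth at x 96, y 0, z 80 mm. A block on the tail's end, screwed higher or lower each time (not measured), slips under it at 0.61 to 0.78 rad of lever angle. Let go, the lever then settles back a little and stays at 0.59 to 0.76; if not caught it springs back to 0.
- rubber_stop (a point): Top of the black rubber stop under the tail's end, x 91, y 0, z 70 mm. The block meets it 1 to 2 mm of pad travel after the tooth has caught, whatever its setting; from there the force on the pad climbs steeply, by 3 to 10 N per mm, on top of the spring's 10 to 12 N.
- trigger (a joint): Angle (rad) of the red trigger, one piece with the sear, about a shaft along y at x 88, z 35 mm. 0: engaged; a light spring returns it. It grows as its face is pushed towards +x, lets the lever go at 0.09 to 0.14 (5 to 7 mm at the face), ends at 0.32. Takes about 2 to 6 N with the lever caught; at most 25 N allowed. It also swings to 0.15 and back while the lever is cocked.
- trigger_face (a point): Middle of the near (-x) face of the upright red trigger paddle, 24 mm wide (y), 34 mm high, leaning 0.25 rad towards -x; at x 72, y 95, z 81 mm when engaged. Its stem below is 10 mm wide.
- tray (a joint): Travel (m) of the aluminium tray towards +x: 0 is fully out, 0.035 fully home against a hard end stop, the rivet under the hammer; starts between 0 and 0.01. About 2.5 N friction; it stays where left. With the lever down the hammer head blocks the rivet at about 0.019.
- tray_knob (a point): Middle of the top of the upright round black knob at the tray's near end, 16 mm across, grip from z 41 to 67 mm; at x -167 mm with the tray out, -132 mm home, y 0. The rivet is 72 mm farther along +x and 31 mm lower.
- rivet (a joint): Depth (m) of the brass rivet (head 12 mm across) in the round green tag (33 mm) on the tray: 0 stands 6 mm proud, 0.006 fully driven. Only the hammer may touch it.
- note_block: Yellow block of sticky notes, 69x69x22 mm; a bystander. Origin: middle of its underside.
- eraser: Blue and white eraser, 22x50x12 mm; a bystander. Origin: middle of its underside.
- spool: Spool of red thread standing upright, 25 mm across, 40 mm high; a bystander. Origin: middle of its underside.
- tape_measure: Yellow tape measure, 61x78x31 mm; a bystander. Origin: middle of its underside.

How it is judged:
By the outcome, as a careful person would: the job done as asked, in the order asked, and still so for the second after the job is handed in, with the robot touching nothing.
It also fails if it takes over 67 s, if anything falls off the work surface, if the arm or the gripper's body presses on something with over 40 N, if the wrist force passes 120 N, or if a joint passes its speed limit or range.

## Working session

There is one attempt and no reset: what is moved stays moved. The work goes in short steps, Python scripts to look and compute and a tool call to move; the robot and the scene stay as the last step left them, time stands still between calls to the robot, and variables do not carry over. Pictures are saved under pics/ and viewed, at most 12 in all, crops included, and the job is handed in when it is done.

Besides the shell and the picture viewer there is one more tool, called as a command line: name --argument value ..., lists and objects as JSON in quotes. step_arm: Moves the arm, as the interface text tells. Its arguments: {"type":"object","properties":{"steps":{"type":"array","items":{"type":"object","properties":{"fingers":{"type":"number"},"dx":{"type":"number"},"dy":{"type":"number"},"dz":{"type":"number"},"wx":{"type":"number"},"wy":{"type":"number"},"wz":{"type":"number"}}}},"force":{"type":"number"}},"required":["steps"]}

```bash
mkdir -p pics; ls
python3 - <<'E'
from rig import readout, eyes, r
import cv2,numpy as np
s=readout.read_state()
for k in ('time_s','tcp_pos','ee_rot','force','opening'):print(k,s[k])
for c in ('top','side'):
    p=eyes.snapshot(c); cv2.imwrite(f'pics/{c}0.png',p['pixels'][:,:,::-1])
    for n in ('lever_pivot','lever_pad','sear_tooth','trigger_face','tray_knob','rubber_stop','riveter','note_block','eraser','spool','tape_measure'):
        d=eyes.spot_point(n,p)
        print(c,n,[(np.round(x['centre'],4).tolist(),round(x['confidence'],2)) for x in d[:2]])
E
```

```text
pics
time_s 0.0
tcp_pos [ 0.2315966  -0.60665088  0.25224421]
ee_rot [ 9.83410699e-01  1.81390365e-01 -1.49393902e-04 -9.54587181e-04]
force [-0.53253283 -0.63667258  0.12653465]
opening 0.08500431065053651
top lever_pivot [([0.6132, -0.0825, 0.0811], 0.64)]
top lever_pad [([0.6555, -0.0842, 0.1333], 0.68), ([0.7016, -0.09, 0.0695], 0.22)]
top sear_tooth [([0.7058, -0.0919, 0.0839], 0.73)]
top trigger_face [([0.6945, 0.0034, 0.0837], 0.46)]
top tray_knob [([0.4574, -0.0591, 0.0723], 0.74), ([0.4083, -0.3968, 0.0033], 0.63)]
top rubber_stop [([0.7027, -0.0899, 0.0688], 0.9)]
top riveter [([0.6121, -0.081, -0.0022], 0.75)]
top note_block [([0.673, -0.3755, -0.0006], 0.9)]
top eraser [([0.411, -0.395, 0.0013], 0.56), ([0.6945, 0.0052, 0.0804], 0.2)]
top spool [([0.4053, 0.1688, -0.0008], 0.42)]
top tape_measure [([0.413, 0.3386, -0.0], 0.63)]
side lever_pivot [([0.6145, -0.0804, 0.0848], 0.68)]
side lever_pad [([0.6561, -0.085, 0.1331], 0.58)]
side sear_tooth [([0.7083, -0.0926, 0.0806], 0.7)]
side trigger_face [([0.6942, 0.0052, 0.077], 0.72)]
side tray_knob [([0.4521, -0.0567, 0.0688], 0.75)]
side rubber_stop [([0.7019, -0.0945, 0.0702], 0.77)]
side riveter [([0.6136, -0.0796, 0.0014], 0.66)]
side note_block []
side eraser [([0.4097, -0.3947, 0.0007], 0.62)]
side spool [([0.7003, -0.093, 0.069], 0.53)]
side tape_measure [([0.6126, -0.082, 0.0843], 0.55)]
```

View pics/top0.png

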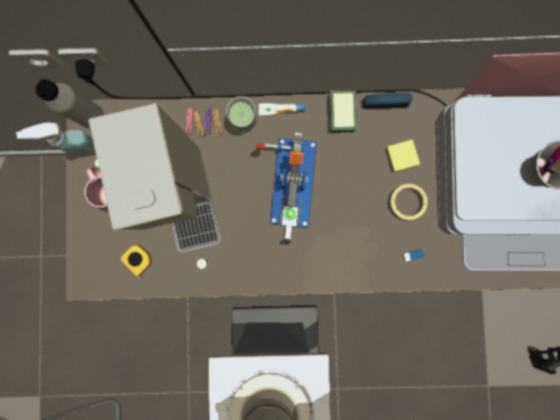

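View pics/side0.png

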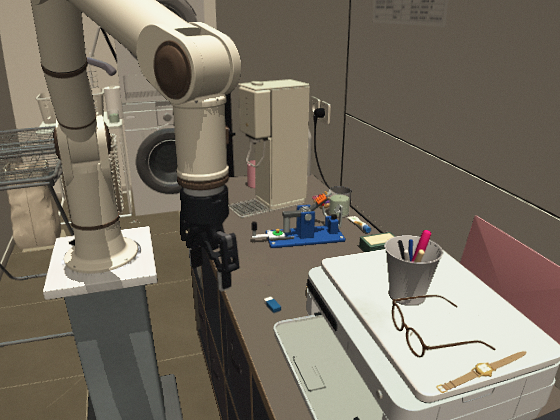

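```bash
cat > h.py <<'E'
from rig import readout, eyes, r
import numpy as np, cv2
from scipy.spatial.transform import Rotation as Ro
from scipy.optimize import least_squares
E
python3 - <<'E'
from h import *
P={'lever_pivot':((0,0,.085),[(.6132,-.0825,.0811),(.6145,-.0804,.0848)]),'lever_pad':((.044,0,.132),[(.6555,-.0842,.1333),(.6561,-.085,.1331)]),
'sear':((.096,0,.08),[(.7058,-.0919,.0839),(.7083,-.0926,.0806)]),'trig':((.072,.095,.081),[(.6945,.0034,.0837),(.6942,.0052,.077)]),
'stop':((.091,0,.07),[(.7027,-.0899,.0688),(.7019,-.0945,.0702)]),'o':((0,0,0),[(.6121,-.081,-.0022),(.6136,-.0796,.0014)])}
A=[];B=[]
for a,bs in P.values():
    for b in bs:A.append(a);B.append(b)
A=np.array(A);B=np.array(B)
def f(q):
    c,s=np.cos(q[2]),np.sin(q[2]);return np.c_[q[0]+c*A[:,0]-s*A[:,1],q[1]+s*A[:,0]+c*A[:,1]]
q=least_squares(lambda q:(f(q)-B[:,:2]).ravel(),[.61,-.08,0]).x
print(q);print(np.round((f(q)-B[:,:2])*1e3,1))
c,s=np.cos(q[2]),np.sin(q[2]);R=np.array([[c,s],[-s,c]])
for k in [(.4574,-.0591),(.4521,-.0567)]:print(R@(np.array(k)-q[:2]))
st=readout.read_state();print(Ro.from_quat(st['ee_rot']).as_matrix().round(4))
E
```

```text
[ 0.61234571 -0.08081806 -0.11883287]
[[-0.9  1.7]
 [-2.2 -0.4]
 [ 0.5 -1.8]
 [-0.1 -1. ]
 [ 1.9 -0.3]
 [-0.6  0.4]
 [ 0.6  1.6]
 [ 0.9 -0.2]
 [ 0.  -1.7]
 [ 0.8  2.9]
 [ 0.2  0.2]
 [-1.3 -1.2]]
[-0.15642774  0.00319556]
[-0.16197489  0.0049503 ]
[[ 0.9342  0.3568  0.    ]
 [ 0.3568 -0.9342  0.    ]
 [ 0.      0.     -1.    ]]
```

The top picture shows the press at about px (293,183) with yaw about -0.12 rad. The tray knob is at (289,233), the pad at (296,157) and the trigger at (262,147). The side picture agrees, and nothing crowds the press. Next I move above it for a wrist view.

step_arm --steps '[{"dx": 4.6,"dy": -3.3,"dz": -0.7,"fingers": -1},{"dx": 4.6,"dy": -3.3,"dz": -0.7,"fingers": -1},{"dx": 4.6,"dy": -3.3,"dz": -0.7,"fingers": -1},{"dx": 4.6,"dy": -3.3,"dz": -0.7,"fingers": -1},{"dx": 4.6,"dy": -3.3,"dz": -0.7,"fingers": -1},{"dx": 4.6,"dy": -3.3,"dz": -0.7,"fingers": -1},{"dx": 4.6,"dy": -3.3,"dz": -0.7,"fingers": -1},{"dx": 4.6,"dy": -3.3,"dz": -0.7,"fingers": -1},{"dx": 4.6,"dy": -3.3,"dz": -0.7,"fingers": -1},{"dx": 4.6,"dy": -3.3,"dz": -0.7,"fingers": -1}]'

```text
validation failed for argument at $.st...
```

step_arm --steps '[{"wz": 0.121},{"wz": 0.121},{"wz": 0.121},{"wz": 0.121},{},{},{},{},{},{}]'

```text
validation failed for argument at $.st...
```

step_arm --steps '[{"dx": 4.6,"dy": -3.3,"dz": -0.7,"wx": 0,"wy": 0,"wz": 0,"fingers": -1},{"dx": 4.6,"dy": -3.3,"dz": -0.7,"wx": 0,"wy": 0,"wz": 0,"fingers": -1},{"dx": 4.6,"dy": -3.3,"dz": -0.7,"wx": 0,"wy": 0,"wz": 0,"fingers": -1},{"dx": 4.6,"dy": -3.3,"dz": -0.7,"wx": 0,"wy": 0,"wz": 0,"fingers": -1},{"dx": 4.6,"dy": -3.3,"dz": -0.7,"wx": 0,"wy": 0,"wz": 0,"fingers": -1},{"dx": 4.6,"dy": -3.3,"dz": -0.7,"wx": 0,"wy": 0,"wz": 0,"fingers": -1},{"dx": 4.6,"dy": -3.3,"dz": -0.7,"wx": 0,"wy": 0,"wz": 0,"fingers": -1},{"dx": 4.6,"dy": -3.3,"dz": -0.7,"wx": 0,"wy": 0,"wz": 0,"fingers": -1},{"dx": 4.6,"dy": -3.3,"dz": -0.7,"wx": 0,"wy": 0,"wz": 0,"fingers": -1},{"dx": 4.6,"dy": -3.3,"dz": -0.7,"wx": 0,"wy": 0,"wz": 0,"fingers": -1}]'

```text
time_s: 2.45
tcp_pos: [0.5447, -0.1334, 0.3239]
ee_rot: [0.983, 0.181, 0.0, 0.0]
force: [1.7, -0.4, -0.1]
opening: 0.0001
finger_force: 0.0
```

step_arm --steps '[{"dx": 0,"dy": 0,"dz": 0,"wx": 0,"wy": 0,"wz": 0.121,"fingers": -1},{"dx": 0,"dy": 0,"dz": 0,"wx": 0,"wy": 0,"wz": 0.121,"fingers": -1},{"dx": 0,"dy": 0,"dz": 0,"wx": 0,"wy": 0,"wz": 0.121,"fingers": -1},{"dx": 0,"dy": 0,"dz": 0,"wx": 0,"wy": 0,"wz": 0.121,"fingers": -1},{"dx": 0.6,"dy": -1.4,"dz": 0,"wx": 0,"wy": 0,"wz": 0,"fingers": -1},{"dx": 0.6,"dy": -1.4,"dz": 0,"wx": 0,"wy": 0,"wz": 0,"fingers": -1},{"dx": 0.6,"dy": -1.4,"dz": 0,"wx": 0,"wy": 0,"wz": 0,"fingers": -1},{"dx": 0.6,"dy": -1.4,"dz": 0,"wx": 0,"wy": 0,"wz": 0,"fingers": -1},{"dx": 0,"dy": 0,"dz": 0,"wx": 0,"wy": 0,"wz": 0,"fingers": -1},{"dx": 0,"dy": 0,"dz": 0,"wx": 0,"wy": 0,"wz": 0,"fingers": -1}]'

```text
time_s: 3.7
tcp_pos: [0.5743, -0.0824, 0.3231]
ee_rot: [0.998, -0.06, -0.0, 0.0]
force: [0.6, 0.5, 0.7]
opening: -0.0001
finger_force: 0.0
```

Run:
```python
from h import *
s=readout.read_state();print(s['time_s'],s['tcp_pos'],s['force'])
p=eyes.snapshot('wrist'); cv2.imwrite('pics/w1.png',p['pixels'][:,:,::-1])
O={'lever_pivot':(0,0,.085),'lever_pad':(.044,0,.132),'sear_tooth':(.096,0,.08),'trigger_face':(.072,.095,.081),'rubber_stop':(.091,0,.07),'riveter':(0,0,0),'tray_knob':None}
q=[.61235,-.08082,-.1188];c,sn=np.cos(q[2]),np.sin(q[2]);R=np.array([[c,-sn,0],[sn,c,0],[0,0,1]])
for n,o in O.items():
    for x in eyes.spot_point(n,p)[:1]:
        b=R.T@(np.array(x['centre'])-[q[0],q[1],0]);print(n,np.round(x['centre'],4),np.round(b,4),o,round(x['confidence'],2))
```

```text
3.7 [ 0.57429724 -0.08238171  0.32314669] [0.60206542 0.48998084 0.67156338]
lever_pivot [ 0.6133 -0.0767  0.0838] [0.0005 0.0042 0.0838] (0, 0, 0.085) 0.9
lever_pad [ 0.6595 -0.0881  0.1317] [ 0.0477 -0.0016  0.1317] (0.044, 0, 0.132) 0.98
sear_tooth [ 0.7089 -0.0951  0.0791] [ 0.0976 -0.0027  0.0791] (0.096, 0, 0.08) 0.8
trigger_face [0.698  0.0043 0.0787] [0.075  0.0947 0.0787] (0.072, 0.095, 0.081) 0.59
rubber_stop [ 0.703  -0.0953  0.0741] [ 0.0917 -0.0036  0.0741] (0.091, 0, 0.07) 0.93
riveter [ 0.6151 -0.0795  0.0027] [0.0026 0.0016 0.0027] (0, 0, 0) 0.87
```

View pics/w1.png

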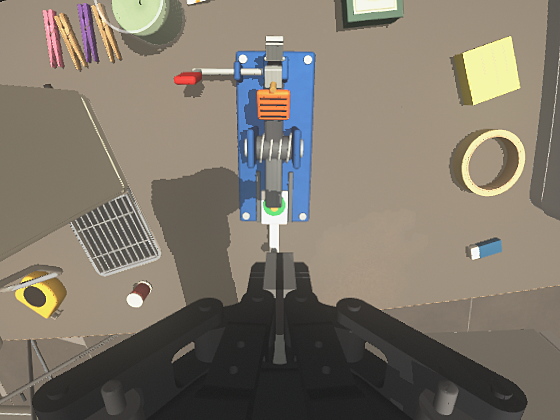

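The wrist view shows the plate corners at about (237,52), (315,51), (310,221) and (238,221). The pad is at (273,104) and the trigger at (188,77). I'll refine the pose from the plate outline.

```bash
cat >> h.py <<'E'
def ray_plane(p,s,uv,z):
    K=np.array([[p['fx'],0,p['cx']],[0,p['fy'],p['cy']],[0,0,1]])
    u=cv2.undistortPoints(np.float64(uv).reshape(-1,1,2),K,np.array(p['D'])).reshape(-1,2)
    d=np.c_[u,np.ones(len(u))]
    if 'T_tool_cam' in p:
        T=np.array(p['T_tool_cam']);Rt=Ro.from_quat(s['ee_rot']).as_matrix()
        D=d@(Rt@T[:3,:3]).T;C=Rt@T[:3,3]+s['tcp_pos']
    else:
        R=np.array(p['R']);D=d@R;C=-R.T@np.array(p['t'])
    return C+D*((z-C[2])/D[:,2])[:,None]
E
python3 - <<'E'
from h import *
s=readout.read_state();p=eyes.snapshot('wrist')
im=p['pixels'];h=cv2.cvtColor(im,cv2.COLOR_RGB2HSV)
m=cv2.inRange(h,(100,150,50),(125,255,255));m[:,:200]=0;m[:,340:]=0;m[240:]=0
m=cv2.morphologyEx(m,cv2.MORPH_OPEN,np.ones((3,3)))
ys,xs=np.nonzero(m)
W=ray_plane(p,s,np.c_[xs,ys],.012)[:,:2]
r_=cv2.minAreaRect((W*1e3).astype(np.float32));print(r_)
b=cv2.boxPoints(r_);print(b)
# edges line fits
L=[];Rr=[];
for y in range(60,216,3):
    x=np.nonzero(m[y])[0]
    L.append((x[0]-.5,y));Rr.append((x[-1]+.5,y))
for n,E in(('L',L),('R',Rr)):
    w=ray_plane(p,s,E,.012)[:,:2]*1e3
    vx,vy,x0,y0=cv2.fitLine(w.astype(np.float32),cv2.DIST_HUBER,0,.01,.01).ravel();print(n,np.arctan2(vy,vx)if vx>0 else np.arctan2(-vy,-vx),x0,y0,y0+(612-x0)*vy/vx)
T=[(x,np.nonzero(m[:,x])[0]) for x in list(range(245,262,3))+list(range(290,308,3))]
print('top',ray_plane(p,s,[(x,v[0]-.5) for x,v in T],.012)[:,:2].round(4).tolist())
print('bot',ray_plane(p,s,[(x,v[-1]+.5) for x,v in T],.012)[:,:2].round(4).tolist())
E
```

```text
((712.6361083984375, -139.3074951171875), (5.188746452331543, 13.506973266601562), 84.58399200439453)
[[ 705.6679  -141.25285]
 [ 719.11456 -142.52773]
 [ 719.6043  -137.36214]
 [ 706.15765 -136.08727]]Traceback (most recent call last):
  File "<stdin>", line 14, in <module>
IndexError: index 0 is out of bounds for axis 0 with size 0
```

Run:
```python
from h import *
s=readout.read_state();p=eyes.snapshot('wrist')
im=p['pixels'];h=cv2.cvtColor(im,cv2.COLOR_RGB2HSV);print(im[110,300],h[110,300],im[200,247],h[200,247])
i=im.astype(int);m=((i[:,:,2]>i[:,:,0]+40)&(i[:,:,2]>i[:,:,1]+20)).astype(np.uint8)
m[:,:200]=0;m[:,340:]=0;m[240:]=0
m=cv2.morphologyEx(m,cv2.MORPH_OPEN,np.ones((3,3)))
ys,xs=np.nonzero(m);W=ray_plane(p,s,np.c_[xs,ys],.012)[:,:2]
print(len(xs),cv2.minAreaRect((W*1e3).astype(np.float32)))
rows=[y for y in range(58,216,3) if m[y].any()]
for n,k,o in(('L',0,-.5),('R',-1,.5)):
    w=ray_plane(p,s,[(np.nonzero(m[y])[0][k]+o,y) for y in rows],.012)[:,:2]*1e3
    vx,vy,x0,y0=cv2.fitLine(w.astype(np.float32),cv2.DIST_HUBER,0,.01,.01).ravel();print(n,np.arctan(vy/vx),y0+(612-x0)*vy/vx)
cs=[x for x in list(range(245,262,3))+list(range(290,308,3))]
for n,k,o in(('top',0,-.5),('bot',-1,.5)):
    print(n,(ray_plane(p,s,[(x,np.nonzero(m[:,x])[0][k]+o) for x in cs],.012)[:,:2]*1e3).round(1).tolist())
```

```text
[ 93 142 214] [108 144 214] [ 91 139 205] [107 142 205]
7046 ((612.5865478515625, -76.60737609863281), (105.26181030273438, 231.58425903320312), 82.72008514404297)
L -0.12684599 -26.017492
R -0.13149889 -129.24883
top [[732.8, -54.2], [732.3, -58.1], [731.8, -61.9], [731.3, -65.8], [730.8, -69.6], [730.3, -73.5], [724.4, -111.8], [724.0, -115.6], [723.5, -119.5], [723.1, -123.3], [722.6, -127.2], [722.2, -131.0]]
bot [[516.4, -21.4], [514.3, -25.6], [501.3, -28.1], [500.7, -32.6], [575.0, -47.8], [573.1, -51.8], [568.0, -94.2], [493.7, -90.6], [493.2, -95.0], [492.7, -99.5], [504.7, -105.2], [502.6, -109.4]]
```

step_arm --steps '[{"dx": 1.3,"dy": -0.14,"dz": 1.5,"wx": 0,"wy": 0,"wz": 0.009,"fingers": -1},{"dx": 1.3,"dy": -0.14,"dz": 2.0,"wx": 0,"wy": 0,"wz": 0,"fingers": -1},{"dx": 1.3,"dy": -0.14,"dz": 2.0,"wx": 0,"wy": 0,"wz": 0,"fingers": -1},{"dx": 1.3,"dy": -0.14,"dz": 2.0,"wx": 0,"wy": 0,"wz": 0,"fingers": -1},{"dx": 1.2,"dy": -0.14,"dz": 2.0,"wx": 0,"wy": 0,"wz": 0,"fingers": -1},{"dx": 1.2,"dy": -0.13,"dz": 2.0,"wx": 0,"wy": 0,"wz": 0,"fingers": -1},{"dx": 0,"dy": 0,"dz": 2.0,"wx": 0,"wy": 0,"wz": 0,"fingers": -1},{"dx": 0,"dy": 0,"dz": 1.6,"wx": 0,"wy": 0,"wz": 0,"fingers": -1},{"dx": 0,"dy": 0,"dz": 0,"wx": 0,"wy": 0,"wz": 0,"fingers": -1},{"dx": 0,"dy": 0,"dz": 0,"wx": 0,"wy": 0,"wz": 0,"fingers": -1}]'

```text
time_s: 5.45
tcp_pos: [0.6511, -0.0835, 0.173]
ee_rot: [0.998, -0.064, 0.001, 0.0]
force: [0.2, -0.3, 1.5]
opening: 0.0001
finger_force: 0.0
```

```bash
cat >> h.py <<'E'
def press(s,q=(.613,-.079,-.129)):
    t=np.array(s['tcp_pos'])+Ro.from_quat(s['ee_rot']).as_matrix()[:,2]*.022
    R=Ro.from_euler('z',q[2]).as_matrix()
    return (R.T@(t-[q[0],q[1],0])*1e3).round(1), (R.T@np.array(s['force'])).round(1)
def view(name,cam,box,k):
    p=eyes.snapshot(cam);x0,y0,x1,y1=box
    cv2.imwrite(f'pics/{name}.png',cv2.resize(p['pixels'][y0:y1,x0:x1,::-1],None,fx=k,fy=k,interpolation=cv2.INTER_CUBIC));return p
E
python3 - <<'E'
from h import *
print(press(readout.read_state()))
view('s2','side',(230,160,370,260),5)
E
```

```text
(array([ 38.4,   0.5, 151. ]), array([ 0.2, -0.3,  1.5]))
```

View pics/s2.png

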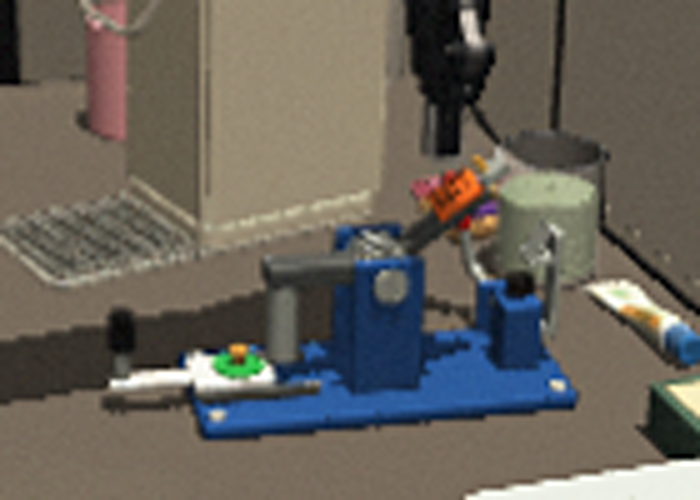

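The fingertips hang straight over the orange pad at crop px (455,195). I start pressing along the arc.

step_arm --steps '[{"dx": 0,"dy": 0,"dz": 0.4,"wx": 0,"wy": 0,"wz": 0,"fingers": -1},{"dx": 0,"dy": 0,"dz": 0.4,"wx": 0,"wy": 0,"wz": 0,"fingers": -1},{"dx": 0,"dy": 0,"dz": 0.4,"wx": 0,"wy": 0,"wz": 0,"fingers": -1},{"dx": 0,"dy": 0,"dz": 0.4,"wx": 0,"wy": 0,"wz": 0,"fingers": -1},{"dx": 0.2,"dy": 0,"dz": 0.3,"wx": 0,"wy": 0,"wz": 0,"fingers": -1},{"dx": 0.2,"dy": 0,"dz": 0.3,"wx": 0,"wy": 0,"wz": 0,"fingers": -1},{"dx": 0.2,"dy": 0,"dz": 0.3,"wx": 0,"wy": 0,"wz": 0,"fingers": -1},{"dx": 0.2,"dy": 0,"dz": 0.3,"wx": 0,"wy": 0,"wz": 0,"fingers": -1},{"dx": 0.2,"dy": 0,"dz": 0.3,"wx": 0,"wy": 0,"wz": 0,"fingers": -1},{"dx": 0.2,"dy": 0,"dz": 0.3,"wx": 0,"wy": 0,"wz": 0,"fingers": -1}]'

```text
time_s: 6.75
tcp_pos: [0.6633, -0.0851, 0.1389]
ee_rot: [0.998, -0.064, 0.0, 0.0]
force: [-2.9, 0.5, 6.4]
opening: -0.0
finger_force: 3.3
```

step_arm --steps '[{"dx": 0.15,"dy": 0,"dz": 0.2,"wx": 0,"wy": 0,"wz": 0,"fingers": -1},{"dx": 0.15,"dy": 0,"dz": 0.2,"wx": 0,"wy": 0,"wz": 0,"fingers": -1},{"dx": 0.15,"dy": 0,"dz": 0.2,"wx": 0,"wy": 0,"wz": 0,"fingers": -1},{"dx": 0.15,"dy": 0,"dz": 0.2,"wx": 0,"wy": 0,"wz": 0,"fingers": -1},{"dx": 0.15,"dy": 0,"dz": 0.2,"wx": 0,"wy": 0,"wz": 0,"fingers": -1},{"dx": 0.15,"dy": 0,"dz": 0.2,"wx": 0,"wy": 0,"wz": 0,"fingers": -1},{"dx": 0.15,"dy": 0,"dz": 0.1,"wx": 0,"wy": 0,"wz": 0,"fingers": -1},{"dx": 0.15,"dy": 0,"dz": 0.1,"wx": 0,"wy": 0,"wz": 0,"fingers": -1},{"dx": 0,"dy": 0,"dz": 0,"wx": 0,"wy": 0,"wz": 0,"fingers": -1},{"dx": 0,"dy": 0,"dz": 0,"wx": 0,"wy": 0,"wz": 0,"fingers": -1}]'

```text
time_s: 8.0
tcp_pos: [0.6737, -0.0861, 0.1245]
ee_rot: [0.998, -0.064, -0.001, 0.0]
force: [-5.3, 1.3, 7.8]
opening: -0.0001
finger_force: 3.8
```

Run:
```python
from h import *
print(press(readout.read_state()))
```

```text
(array([ 61.1,   0.7, 102.5]), array([-5.4,  0.7,  7.8]))
```

step_arm --steps '[{"dx": 0,"dy": 0,"dz": 0.1,"wx": 0,"wy": 0,"wz": 0,"fingers": -1},{"dx": 0,"dy": 0,"dz": 0.1,"wx": 0,"wy": 0,"wz": 0,"fingers": -1},{"dx": 0,"dy": 0,"dz": 0.1,"wx": 0,"wy": 0,"wz": 0,"fingers": -1},{"dx": 0,"dy": 0,"dz": 0,"wx": 0,"wy": 0,"wz": 0,"fingers": -1},{"dx": 0,"dy": 0,"dz": 0,"wx": 0,"wy": 0,"wz": 0,"fingers": -1},{"dx": 0,"dy": 0,"dz": 0,"wx": 0,"wy": 0,"wz": 0,"fingers": -1},{"dx": 0,"dy": 0,"dz": 0,"wx": 0,"wy": 0,"wz": 0,"fingers": -1},{"dx": 0,"dy": 0,"dz": 0,"wx": 0,"wy": 0,"wz": 0,"fingers": -1},{"dx": 0,"dy": 0,"dz": 0,"wx": 0,"wy": 0,"wz": 0,"fingers": -1},{"dx": 0,"dy": 0,"dz": 0,"wx": 0,"wy": 0,"wz": 0,"fingers": -1}]'

```text
time_s: 9.25
tcp_pos: [0.6743, -0.0862, 0.1219]
ee_rot: [0.998, -0.064, -0.0, 0.0]
force: [-4.6, 0.3, 7.9]
opening: -0.0001
finger_force: 4.2
```

step_arm --steps '[{"dx": 0,"dy": 0,"dz": 0.1,"wx": 0,"wy": 0,"wz": 0,"fingers": -1},{"dx": 0,"dy": 0,"dz": 0,"wx": 0,"wy": 0,"wz": 0,"fingers": -1},{"dx": 0,"dy": 0,"dz": 0,"wx": 0,"wy": 0,"wz": 0,"fingers": -1},{"dx": 0,"dy": 0,"dz": 0,"wx": 0,"wy": 0,"wz": 0,"fingers": -1},{"dx": 0,"dy": 0,"dz": 0,"wx": 0,"wy": 0,"wz": 0,"fingers": -1},{"dx": 0,"dy": 0,"dz": 0,"wx": 0,"wy": 0,"wz": 0,"fingers": -1},{"dx": 0,"dy": 0,"dz": 0,"wx": 0,"wy": 0,"wz": 0,"fingers": -1},{"dx": 0,"dy": 0,"dz": 0,"wx": 0,"wy": 0,"wz": 0,"fingers": -1},{"dx": 0,"dy": 0,"dz": 0,"wx": 0,"wy": 0,"wz": 0,"fingers": -1},{"dx": 0,"dy": 0,"dz": 0,"wx": 0,"wy": 0,"wz": 0,"fingers": -1}]'

```text
time_s: 10.5
tcp_pos: [0.6744, -0.0863, 0.1211]
ee_rot: [0.998, -0.064, -0.0, 0.0]
force: [-4.6, 0.5, 8.4]
opening: 0.0001
finger_force: 4.4
```

step_arm --steps '[{"dx": 0,"dy": 0,"dz": 0.1,"wx": 0,"wy": 0,"wz": 0,"fingers": -1},{"dx": 0,"dy": 0,"dz": 0,"wx": 0,"wy": 0,"wz": 0,"fingers": -1},{"dx": 0,"dy": 0,"dz": 0,"wx": 0,"wy": 0,"wz": 0,"fingers": -1},{"dx": 0,"dy": 0,"dz": 0,"wx": 0,"wy": 0,"wz": 0,"fingers": -1},{"dx": 0,"dy": 0,"dz": 0,"wx": 0,"wy": 0,"wz": 0,"fingers": -1},{"dx": 0,"dy": 0,"dz": 0,"wx": 0,"wy": 0,"wz": 0,"fingers": -1},{"dx": 0,"dy": 0,"dz": 0,"wx": 0,"wy": 0,"wz": 0,"fingers": -1},{"dx": 0,"dy": 0,"dz": 0,"wx": 0,"wy": 0,"wz": 0,"fingers": -1},{"dx": 0,"dy": 0,"dz": 0,"wx": 0,"wy": 0,"wz": 0,"fingers": -1},{"dx": 0,"dy": 0,"dz": 0,"wx": 0,"wy": 0,"wz": 0,"fingers": -1}]'

```text
time_s: 11.75
tcp_pos: [0.6746, -0.0863, 0.1203]
ee_rot: [0.998, -0.064, -0.0, 0.0]
force: [-5.2, 0.0, 9.6]
opening: 0.0001
finger_force: 4.7
```

step_arm --steps '[{"dx": 0,"dy": 0,"dz": 0.1,"wx": 0,"wy": 0,"wz": 0,"fingers": -1},{"dx": 0,"dy": 0,"dz": 0,"wx": 0,"wy": 0,"wz": 0,"fingers": -1},{"dx": 0,"dy": 0,"dz": 0,"wx": 0,"wy": 0,"wz": 0,"fingers": -1},{"dx": 0,"dy": 0,"dz": 0,"wx": 0,"wy": 0,"wz": 0,"fingers": -1},{"dx": 0,"dy": 0,"dz": 0,"wx": 0,"wy": 0,"wz": 0,"fingers": -1},{"dx": 0,"dy": 0,"dz": 0,"wx": 0,"wy": 0,"wz": 0,"fingers": -1},{"dx": 0,"dy": 0,"dz": 0,"wx": 0,"wy": 0,"wz": 0,"fingers": -1},{"dx": 0,"dy": 0,"dz": 0,"wx": 0,"wy": 0,"wz": 0,"fingers": -1},{"dx": 0,"dy": 0,"dz": 0,"wx": 0,"wy": 0,"wz": 0,"fingers": -1},{"dx": 0,"dy": 0,"dz": 0,"wx": 0,"wy": 0,"wz": 0,"fingers": -1}]'

```text
time_s: 13.0
tcp_pos: [0.6747, -0.0863, 0.1196]
ee_rot: [0.998, -0.064, 0.0, 0.0]
force: [-4.4, -0.2, 11.2]
opening: 0.0001
finger_force: 5.2
```

step_arm --steps '[{"dx": 0,"dy": 0,"dz": 0.1,"wx": 0,"wy": 0,"wz": 0,"fingers": -1},{"dx": 0,"dy": 0,"dz": 0,"wx": 0,"wy": 0,"wz": 0,"fingers": -1},{"dx": 0,"dy": 0,"dz": 0,"wx": 0,"wy": 0,"wz": 0,"fingers": -1},{"dx": 0,"dy": 0,"dz": 0,"wx": 0,"wy": 0,"wz": 0,"fingers": -1},{"dx": 0,"dy": 0,"dz": 0,"wx": 0,"wy": 0,"wz": 0,"fingers": -1},{"dx": 0,"dy": 0,"dz": 0,"wx": 0,"wy": 0,"wz": 0,"fingers": -1},{"dx": 0,"dy": 0,"dz": 0,"wx": 0,"wy": 0,"wz": 0,"fingers": -1},{"dx": 0,"dy": 0,"dz": 0,"wx": 0,"wy": 0,"wz": 0,"fingers": -1},{"dx": 0,"dy": 0,"dz": 0,"wx": 0,"wy": 0,"wz": 0,"fingers": -1},{"dx": 0,"dy": 0,"dz": 0,"wx": 0,"wy": 0,"wz": 0,"fingers": -1}]'

```text
time_s: 14.25
tcp_pos: [0.6749, -0.0863, 0.1188]
ee_rot: [0.998, -0.064, 0.0, 0.0]
force: [-4.5, 1.0, 11.6]
opening: -0.0002
finger_force: 5.6
```

Run:
```python
from h import *
print(press(readout.read_state()))
view('s3','side',(230,160,370,260),5)
```

```text
(array([62.3,  0.7, 96.8]), array([-4.6,  0.4, 11.6]))
```

View pics/s3.png

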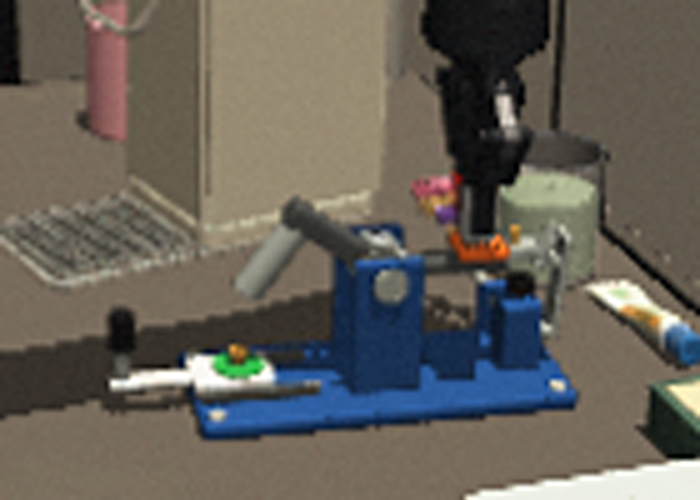

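The head is raised at crop px (290,215) and the tail is level, but the tail's end is only just reaching the tooth at (555,240). I keep pressing.

step_arm --steps '[{"dx": 0,"dy": 0,"dz": 0.1,"wx": 0,"wy": 0,"wz": 0,"fingers": -1},{"dx": 0,"dy": 0,"dz": 0,"wx": 0,"wy": 0,"wz": 0,"fingers": -1},{"dx": 0,"dy": 0,"dz": 0,"wx": 0,"wy": 0,"wz": 0,"fingers": -1},{"dx": 0,"dy": 0,"dz": 0,"wx": 0,"wy": 0,"wz": 0,"fingers": -1},{"dx": 0,"dy": 0,"dz": 0,"wx": 0,"wy": 0,"wz": 0,"fingers": -1},{"dx": 0,"dy": 0,"dz": 0,"wx": 0,"wy": 0,"wz": 0,"fingers": -1},{"dx": 0,"dy": 0,"dz": 0,"wx": 0,"wy": 0,"wz": 0,"fingers": -1},{"dx": 0,"dy": 0,"dz": 0,"wx": 0,"wy": 0,"wz": 0,"fingers": -1},{"dx": 0,"dy": 0,"dz": 0,"wx": 0,"wy": 0,"wz": 0,"fingers": -1},{"dx": 0,"dy": 0,"dz": 0,"wx": 0,"wy": 0,"wz": 0,"fingers": -1}]'

```text
time_s: 15.55
tcp_pos: [0.675, -0.0864, 0.1179]
ee_rot: [0.998, -0.064, 0.0, 0.0]
force: [-4.9, 1.2, 12.4]
opening: -0.0001
finger_force: 5.9
```

step_arm --steps '[{"dx": 0,"dy": 0,"dz": 0.1,"wx": 0,"wy": 0,"wz": 0,"fingers": -1},{"dx": 0,"dy": 0,"dz": 0,"wx": 0,"wy": 0,"wz": 0,"fingers": -1},{"dx": 0,"dy": 0,"dz": 0,"wx": 0,"wy": 0,"wz": 0,"fingers": -1},{"dx": 0,"dy": 0,"dz": 0,"wx": 0,"wy": 0,"wz": 0,"fingers": -1},{"dx": 0,"dy": 0,"dz": 0,"wx": 0,"wy": 0,"wz": 0,"fingers": -1},{"dx": 0,"dy": 0,"dz": 0,"wx": 0,"wy": 0,"wz": 0,"fingers": -1},{"dx": 0,"dy": 0,"dz": 0,"wx": 0,"wy": 0,"wz": 0,"fingers": -1},{"dx": 0,"dy": 0,"dz": 0,"wx": 0,"wy": 0,"wz": 0,"fingers": -1},{"dx": 0,"dy": 0,"dz": 0,"wx": 0,"wy": 0,"wz": 0,"fingers": -1},{"dx": 0,"dy": 0,"dz": 0,"wx": 0,"wy": 0,"wz": 0,"fingers": -1}]'

```text
time_s: 16.8
tcp_pos: [0.6752, -0.0863, 0.117]
ee_rot: [0.998, -0.064, 0.001, 0.0]
force: [-4.0, 0.9, 12.7]
opening: -0.0001
finger_force: 6.0
```

step_arm --steps '[{"dx": 0,"dy": 0,"dz": 0.1,"wx": 0,"wy": 0,"wz": 0,"fingers": -1},{"dx": 0,"dy": 0,"dz": 0,"wx": 0,"wy": 0,"wz": 0,"fingers": -1},{"dx": 0,"dy": 0,"dz": 0,"wx": 0,"wy": 0,"wz": 0,"fingers": -1},{"dx": 0,"dy": 0,"dz": 0,"wx": 0,"wy": 0,"wz": 0,"fingers": -1},{"dx": 0,"dy": 0,"dz": 0,"wx": 0,"wy": 0,"wz": 0,"fingers": -1},{"dx": 0,"dy": 0,"dz": 0,"wx": 0,"wy": 0,"wz": 0,"fingers": -1},{"dx": 0,"dy": 0,"dz": 0,"wx": 0,"wy": 0,"wz": 0,"fingers": -1},{"dx": 0,"dy": 0,"dz": 0,"wx": 0,"wy": 0,"wz": 0,"fingers": -1},{"dx": 0,"dy": 0,"dz": 0,"wx": 0,"wy": 0,"wz": 0,"fingers": -1},{"dx": 0,"dy": 0,"dz": 0,"wx": 0,"wy": 0,"wz": 0,"fingers": -1}]'

```text
time_s: 18.05
tcp_pos: [0.6754, -0.0864, 0.116]
ee_rot: [0.998, -0.064, 0.001, 0.0]
force: [-4.1, -0.5, 12.0]
opening: 0.0002
finger_force: 5.6
```

step_arm --steps '[{"dx": 0,"dy": 0,"dz": 0.1,"wx": 0,"wy": 0,"wz": 0,"fingers": -1},{"dx": 0,"dy": 0,"dz": 0,"wx": 0,"wy": 0,"wz": 0,"fingers": -1},{"dx": 0,"dy": 0,"dz": 0,"wx": 0,"wy": 0,"wz": 0,"fingers": -1},{"dx": 0,"dy": 0,"dz": 0,"wx": 0,"wy": 0,"wz": 0,"fingers": -1},{"dx": 0,"dy": 0,"dz": 0,"wx": 0,"wy": 0,"wz": 0,"fingers": -1},{"dx": 0,"dy": 0,"dz": 0,"wx": 0,"wy": 0,"wz": 0,"fingers": -1},{"dx": 0,"dy": 0,"dz": 0,"wx": 0,"wy": 0,"wz": 0,"fingers": -1},{"dx": 0,"dy": 0,"dz": 0,"wx": 0,"wy": 0,"wz": 0,"fingers": -1},{"dx": 0,"dy": 0,"dz": 0,"wx": 0,"wy": 0,"wz": 0,"fingers": -1},{"dx": 0,"dy": 0,"dz": 0,"wx": 0,"wy": 0,"wz": 0,"fingers": -1}]'

```text
time_s: 19.3
tcp_pos: [0.6755, -0.0864, 0.1151]
ee_rot: [0.998, -0.064, 0.001, 0.0]
force: [-4.6, -0.0, 11.3]
opening: -0.0001
finger_force: 5.6
```

Run:
```python
from h import *
print(press(readout.read_state()))
view('s4','side',(290,190,350,240),10)
```

```text
(array([63. ,  0.7, 93.1]), array([-4.5, -0.6, 11.3]))
```

View pics/s4.png

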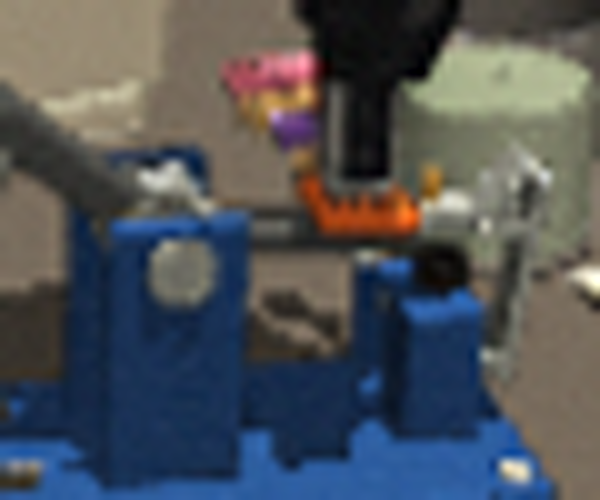

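The tail's end at crop px (460,215) still stands clear of the black stop at (440,255), so it isn't bottomed yet. The force has eased slightly from 12.7 to 11.3 N. Continuing.

step_arm --steps '[{"dx": 0,"dy": 0,"dz": 0.1,"wx": 0,"wy": 0,"wz": 0,"fingers": -1},{"dx": 0,"dy": 0,"dz": 0,"wx": 0,"wy": 0,"wz": 0,"fingers": -1},{"dx": 0,"dy": 0,"dz": 0,"wx": 0,"wy": 0,"wz": 0,"fingers": -1},{"dx": 0,"dy": 0,"dz": 0,"wx": 0,"wy": 0,"wz": 0,"fingers": -1},{"dx": 0,"dy": 0,"dz": 0,"wx": 0,"wy": 0,"wz": 0,"fingers": -1},{"dx": 0,"dy": 0,"dz": 0,"wx": 0,"wy": 0,"wz": 0,"fingers": -1},{"dx": 0,"dy": 0,"dz": 0,"wx": 0,"wy": 0,"wz": 0,"fingers": -1},{"dx": 0,"dy": 0,"dz": 0,"wx": 0,"wy": 0,"wz": 0,"fingers": -1},{"dx": 0,"dy": 0,"dz": 0,"wx": 0,"wy": 0,"wz": 0,"fingers": -1},{"dx": 0,"dy": 0,"dz": 0,"wx": 0,"wy": 0,"wz": 0,"fingers": -1}]'

```text
time_s: 20.6
tcp_pos: [0.6756, -0.0864, 0.1142]
ee_rot: [0.998, -0.064, 0.001, 0.0]
force: [-3.3, -0.4, 11.8]
opening: 0.0
finger_force: 5.7
```

step_arm --steps '[{"dx": 0,"dy": 0,"dz": 0.1,"wx": 0,"wy": 0,"wz": 0,"fingers": -1},{"dx": 0,"dy": 0,"dz": 0,"wx": 0,"wy": 0,"wz": 0,"fingers": -1},{"dx": 0,"dy": 0,"dz": 0,"wx": 0,"wy": 0,"wz": 0,"fingers": -1},{"dx": 0,"dy": 0,"dz": 0,"wx": 0,"wy": 0,"wz": 0,"fingers": -1},{"dx": 0,"dy": 0,"dz": 0,"wx": 0,"wy": 0,"wz": 0,"fingers": -1},{"dx": 0,"dy": 0,"dz": 0,"wx": 0,"wy": 0,"wz": 0,"fingers": -1},{"dx": 0,"dy": 0,"dz": 0,"wx": 0,"wy": 0,"wz": 0,"fingers": -1},{"dx": 0,"dy": 0,"dz": 0,"wx": 0,"wy": 0,"wz": 0,"fingers": -1},{"dx": 0,"dy": 0,"dz": 0,"wx": 0,"wy": 0,"wz": 0,"fingers": -1},{"dx": 0,"dy": 0,"dz": 0,"wx": 0,"wy": 0,"wz": 0,"fingers": -1}]'

```text
time_s: 21.85
tcp_pos: [0.6758, -0.0864, 0.1133]
ee_rot: [0.998, -0.064, 0.001, 0.0]
force: [-3.8, -0.5, 11.6]
opening: 0.0001
finger_force: 5.8
```

step_arm --steps '[{"dx": 0,"dy": 0,"dz": 0.1,"wx": 0,"wy": 0,"wz": 0,"fingers": -1},{"dx": 0,"dy": 0,"dz": 0,"wx": 0,"wy": 0,"wz": 0,"fingers": -1},{"dx": 0,"dy": 0,"dz": 0,"wx": 0,"wy": 0,"wz": 0,"fingers": -1},{"dx": 0,"dy": 0,"dz": 0,"wx": 0,"wy": 0,"wz": 0,"fingers": -1},{"dx": 0,"dy": 0,"dz": 0,"wx": 0,"wy": 0,"wz": 0,"fingers": -1},{"dx": 0,"dy": 0,"dz": 0,"wx": 0,"wy": 0,"wz": 0,"fingers": -1},{"dx": 0,"dy": 0,"dz": 0,"wx": 0,"wy": 0,"wz": 0,"fingers": -1},{"dx": 0,"dy": 0,"dz": 0,"wx": 0,"wy": 0,"wz": 0,"fingers": -1},{"dx": 0,"dy": 0,"dz": 0,"wx": 0,"wy": 0,"wz": 0,"fingers": -1},{"dx": 0,"dy": 0,"dz": 0,"wx": 0,"wy": 0,"wz": 0,"fingers": -1}]'

```text
time_s: 23.1
tcp_pos: [0.6758, -0.0864, 0.1124]
ee_rot: [0.998, -0.064, 0.001, 0.0]
force: [-3.4, 0.4, 12.6]
opening: -0.0003
finger_force: 5.9
```

step_arm --steps '[{"dx": 0,"dy": 0,"dz": 0.1,"wx": 0,"wy": 0,"wz": 0,"fingers": -1},{"dx": 0,"dy": 0,"dz": 0,"wx": 0,"wy": 0,"wz": 0,"fingers": -1},{"dx": 0,"dy": 0,"dz": 0,"wx": 0,"wy": 0,"wz": 0,"fingers": -1},{"dx": 0,"dy": 0,"dz": 0,"wx": 0,"wy": 0,"wz": 0,"fingers": -1},{"dx": 0,"dy": 0,"dz": 0,"wx": 0,"wy": 0,"wz": 0,"fingers": -1},{"dx": 0,"dy": 0,"dz": 0,"wx": 0,"wy": 0,"wz": 0,"fingers": -1},{"dx": 0,"dy": 0,"dz": 0,"wx": 0,"wy": 0,"wz": 0,"fingers": -1},{"dx": 0,"dy": 0,"dz": 0,"wx": 0,"wy": 0,"wz": 0,"fingers": -1},{"dx": 0,"dy": 0,"dz": 0,"wx": 0,"wy": 0,"wz": 0,"fingers": -1},{"dx": 0,"dy": 0,"dz": 0,"wx": 0,"wy": 0,"wz": 0,"fingers": -1}]'

```text
time_s: 24.35
tcp_pos: [0.6759, -0.0865, 0.1112]
ee_rot: [0.998, -0.064, 0.001, 0.0]
force: [-2.6, 0.2, 11.6]
opening: -0.0002
finger_force: 5.4
```

step_arm --steps '[{"dx": 0,"dy": 0,"dz": 0.08,"wx": 0,"wy": 0,"wz": 0,"fingers": -1},{"dx": 0,"dy": 0,"dz": 0,"wx": 0,"wy": 0,"wz": 0,"fingers": -1},{"dx": 0,"dy": 0,"dz": 0,"wx": 0,"wy": 0,"wz": 0,"fingers": -1},{"dx": 0,"dy": 0,"dz": 0,"wx": 0,"wy": 0,"wz": 0,"fingers": -1},{"dx": 0,"dy": 0,"dz": 0,"wx": 0,"wy": 0,"wz": 0,"fingers": -1},{"dx": 0,"dy": 0,"dz": 0,"wx": 0,"wy": 0,"wz": 0,"fingers": -1},{"dx": 0,"dy": 0,"dz": 0,"wx": 0,"wy": 0,"wz": 0,"fingers": -1},{"dx": 0,"dy": 0,"dz": 0,"wx": 0,"wy": 0,"wz": 0,"fingers": -1},{"dx": 0,"dy": 0,"dz": 0,"wx": 0,"wy": 0,"wz": 0,"fingers": -1},{"dx": 0,"dy": 0,"dz": 0,"wx": 0,"wy": 0,"wz": 0,"fingers": -1}]'

```text
time_s: 25.6
tcp_pos: [0.676, -0.0865, 0.1106]
ee_rot: [0.998, -0.064, 0.001, 0.0]
force: [-3.2, -0.5, 12.6]
opening: -0.0002
finger_force: 5.9
```

Run:
```python
from h import *
print(press(readout.read_state()))
view('s5','side',(290,190,350,240),10)
p=eyes.snapshot('wrist')
for x in eyes.spot_point('trigger_face',p)[:1]:print(x['centre'],x['confidence'])
```

```text
(array([63.5,  0.7, 88.6]), array([-3.2, -0.9, 12.6]))
[0.6977, 0.004, 0.0799] 0.91
```

View pics/s5.png

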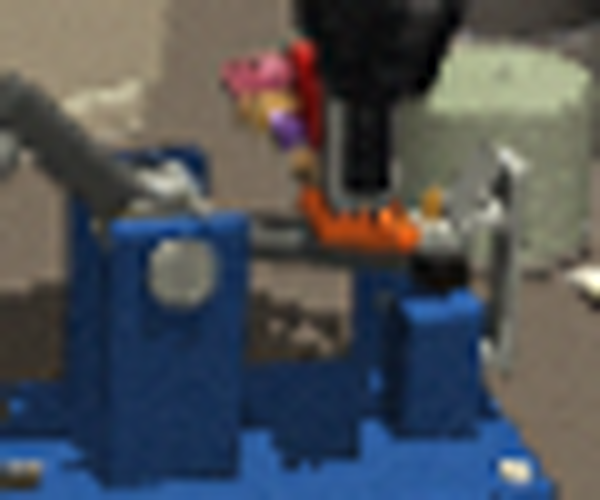

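The sear post moved back from crop x≈520 to ≈505, and the trigger is back at its engaged position, so the catch seems to hold. I test it by easing up.

step_arm --steps '[{"dx": 0,"dy": 0,"dz": -0.1,"wx": 0,"wy": 0,"wz": 0,"fingers": -1},{"dx": 0,"dy": 0,"dz": -0.1,"wx": 0,"wy": 0,"wz": 0,"fingers": -1},{"dx": 0,"dy": 0,"dz": -0.1,"wx": 0,"wy": 0,"wz": 0,"fingers": -1},{"dx": 0,"dy": 0,"dz": -0.1,"wx": 0,"wy": 0,"wz": 0,"fingers": -1},{"dx": 0,"dy": 0,"dz": -0.1,"wx": 0,"wy": 0,"wz": 0,"fingers": -1},{"dx": 0,"dy": 0,"dz": 0,"wx": 0,"wy": 0,"wz": 0,"fingers": -1},{"dx": 0,"dy": 0,"dz": 0,"wx": 0,"wy": 0,"wz": 0,"fingers": -1},{"dx": 0,"dy": 0,"dz": 0,"wx": 0,"wy": 0,"wz": 0,"fingers": -1},{"dx": 0,"dy": 0,"dz": 0,"wx": 0,"wy": 0,"wz": 0,"fingers": -1},{"dx": 0,"dy": 0,"dz": 0,"wx": 0,"wy": 0,"wz": 0,"fingers": -1}]'

```text
time_s: 27.0
tcp_pos: [0.6747, -0.0865, 0.1135]
ee_rot: [0.998, -0.064, 0.0, -0.0]
force: [-0.3, -0.7, 0.3]
opening: -0.0003
finger_force: 0.0
```

Released at 0.3 N, so the lever is caught. Next I go to the tray knob.

step_arm --steps '[{"dx": 0,"dy": 0,"dz": -4.5,"wx": 0,"wy": 0,"wz": 0,"fingers": -1},{"dx": 0,"dy": 0,"dz": -4.5,"wx": 0,"wy": 0,"wz": 0,"fingers": -1},{"dx": -5.15,"dy": 0,"dz": 0,"wx": 0,"wy": 0,"wz": 0,"fingers": -1},{"dx": -5.15,"dy": 0,"dz": 0,"wx": 0,"wy": 0,"wz": 0,"fingers": -1},{"dx": -5.15,"dy": 0,"dz": 0,"wx": 0,"wy": 0,"wz": 0,"fingers": -1},{"dx": -5.15,"dy": 0,"dz": 0,"wx": 0,"wy": 0,"wz": 0,"fingers": -1},{"dx": -5.15,"dy": 0.07,"dz": 0,"wx": 0,"wy": 0,"wz": 0,"fingers": -1},{"dx": 0,"dy": 0,"dz": 0,"wx": 0,"wy": 0.15,"wz": 0,"fingers": -1},{"dx": 0,"dy": 0,"dz": 0,"wx": 0,"wy": 0,"wz": 0,"fingers": -1},{"dx": 0,"dy": 0,"dz": 0,"wx": 0,"wy": 0,"wz": 0,"fingers": -1}]'

```text
time_s: 28.25
tcp_pos: [0.4206, -0.0545, 0.2045]
ee_rot: [0.995, -0.064, 0.075, 0.005]
force: [0.9, 1.0, 0.0]
opening: -0.0005
finger_force: 0.0
```

Run:
```python
from h import *
s=readout.read_state()
print(s['time_s'],press(s),Ro.from_quat(s['ee_rot']).as_matrix().round(3).tolist())
p=eyes.snapshot('side');cv2.imwrite('pics/s6.png',cv2.resize(p['pixels'][160:260,230:370,::-1],None,fx=5,fy=5))
for n in('tray_knob','lever_pad'):
  for x in eyes.spot_point(n,p)[:1]:print(n,press({'tcp_pos':np.array(x['centre'])+[0,0,.022],'ee_rot':[1,0,0,0],'force':[0,0,0]})[0],x['confidence'])
```

```text
28.25 (array([-190.6,   -0.5,  182.7]), array([0.8, 1.1, 0. ])) [[0.981, -0.128, 0.148], [-0.127, -0.992, -0.019], [0.15, 0.0, -0.989]]
tray_knob [-161.1   -0.9   69.3] 0.52
lever_pad [63.5 -1.3 88.3] 0.89
```

View pics/s6.png

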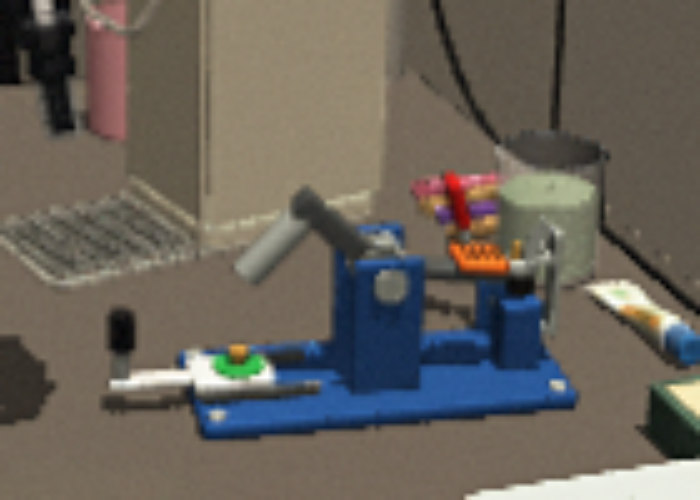

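The hammer stays up at crop px (300,200) and the pad is low at (480,257), so the catch holds. The knob is at (122,330) and the fingertips are behind it. I descend and approach.

step_arm --steps '[{"dx": -0.4,"dy": 0,"dz": 2.64,"wx": 0,"wy": 0,"wz": 0,"fingers": -1},{"dx": -0.4,"dy": 0,"dz": 2.64,"wx": 0,"wy": 0,"wz": 0,"fingers": -1},{"dx": -0.4,"dy": 0,"dz": 2.64,"wx": 0,"wy": 0,"wz": 0,"fingers": -1},{"dx": -0.4,"dy": 0,"dz": 2.64,"wx": 0,"wy": 0,"wz": 0,"fingers": -1},{"dx": -0.4,"dy": 0,"dz": 2.64,"wx": 0,"wy": 0,"wz": 0,"fingers": -1},{"dx": 0,"dy": 0,"dz": 0,"wx": 0,"wy": 0,"wz": 0,"fingers": -1},{"dx": 0.2,"dy": 0,"dz": 0.03,"wx": 0,"wy": 0,"wz": 0,"fingers": -1},{"dx": 0.2,"dy": 0,"dz": 0.03,"wx": 0,"wy": 0,"wz": 0,"fingers": -1},{"dx": 0.2,"dy": 0,"dz": 0.03,"wx": 0,"wy": 0,"wz": 0,"fingers": -1},{"dx": 0,"dy": 0,"dz": 0,"wx": 0,"wy": 0,"wz": 0,"fingers": -1}]'

```text
time_s: 29.65
tcp_pos: [0.4257, -0.0553, 0.0706]
ee_rot: [0.995, -0.064, 0.075, 0.005]
force: [-0.2, -0.9, 1.4]
opening: -0.0001
finger_force: 0.0
```

Run:
```python
from h import *
print(press(readout.read_state()))
```

```text
(array([-185.4,   -0.6,   48.8]), array([-0.1, -1. ,  1.4]))
```

step_arm --steps '[{"dx": 0.27,"dy": 0,"dz": 0.04,"wx": 0,"wy": 0,"wz": 0,"fingers": -1},{"dx": 0.27,"dy": 0,"dz": 0.04,"wx": 0,"wy": 0,"wz": 0,"fingers": -1},{"dx": 0.27,"dy": 0,"dz": 0.04,"wx": 0,"wy": 0,"wz": 0,"fingers": -1},{"dx": 0.27,"dy": 0,"dz": 0.04,"wx": 0,"wy": 0,"wz": 0,"fingers": -1},{"dx": 0.27,"dy": 0,"dz": 0.04,"wx": 0,"wy": 0,"wz": 0,"fingers": -1},{"dx": 0.27,"dy": 0,"dz": 0.04,"wx": 0,"wy": 0,"wz": 0,"fingers": -1},{"dx": 0.27,"dy": 0,"dz": 0.04,"wx": 0,"wy": 0,"wz": 0,"fingers": -1},{"dx": 0.27,"dy": 0,"dz": 0.04,"wx": 0,"wy": 0,"wz": 0,"fingers": -1},{"dx": 0.27,"dy": 0,"dz": 0.04,"wx": 0,"wy": 0,"wz": 0,"fingers": -1},{"dx": 0.27,"dy": 0,"dz": 0.04,"wx": 0,"wy": 0,"wz": 0,"fingers": -1}]'

```text
time_s: 30.9
tcp_pos: [0.4522, -0.0586, 0.07]
ee_rot: [0.995, -0.064, 0.075, 0.005]
force: [-2.5, 0.1, -0.7]
opening: -0.0003
finger_force: 1.3
```

step_arm --steps '[{"dx": 0.1,"dy": 0,"dz": 0.015,"wx": 0,"wy": 0,"wz": 0,"fingers": -1},{"dx": 0.1,"dy": 0,"dz": 0.015,"wx": 0,"wy": 0,"wz": 0,"fingers": -1},{"dx": 0.1,"dy": 0,"dz": 0.015,"wx": 0,"wy": 0,"wz": 0,"fingers": -1},{"dx": 0,"dy": 0,"dz": 0,"wx": 0,"wy": 0,"wz": 0,"fingers": -1},{"dx": 0,"dy": 0,"dz": 0,"wx": 0,"wy": 0,"wz": 0,"fingers": -1},{"dx": 0,"dy": 0,"dz": 0,"wx": 0,"wy": 0,"wz": 0,"fingers": -1},{"dx": 0,"dy": 0,"dz": 0,"wx": 0,"wy": 0,"wz": 0,"fingers": -1},{"dx": 0,"dy": 0,"dz": 0,"wx": 0,"wy": 0,"wz": 0,"fingers": -1},{"dx": 0,"dy": 0,"dz": 0,"wx": 0,"wy": 0,"wz": 0,"fingers": -1},{"dx": 0,"dy": 0,"dz": 0,"wx": 0,"wy": 0,"wz": 0,"fingers": -1}]'

```text
time_s: 32.15
tcp_pos: [0.4553, -0.0589, 0.0701]
ee_rot: [0.995, -0.064, 0.075, 0.005]
force: [-2.4, 0.4, -1.3]
opening: -0.0
finger_force: 1.0
```

Run:
```python
from h import *
print(press(readout.read_state()))
```

```text
(array([-155.7,   -0.4,   48.4]), array([-2.4,  0.1, -1.3]))
```

Sliding at about 2.5 N of friction. I continue 1 mm per row.

step_arm --steps '[{"dx": 0.1,"dy": 0,"dz": 0.015,"wx": 0,"wy": 0,"wz": 0,"fingers": -1},{"dx": 0.1,"dy": 0,"dz": 0.015,"wx": 0,"wy": 0,"wz": 0,"fingers": -1},{"dx": 0.1,"dy": 0,"dz": 0.015,"wx": 0,"wy": 0,"wz": 0,"fingers": -1},{"dx": 0.1,"dy": 0,"dz": 0.015,"wx": 0,"wy": 0,"wz": 0,"fingers": -1},{"dx": 0,"dy": 0,"dz": 0,"wx": 0,"wy": 0,"wz": 0,"fingers": -1},{"dx": 0,"dy": 0,"dz": 0,"wx": 0,"wy": 0,"wz": 0,"fingers": -1},{"dx": 0,"dy": 0,"dz": 0,"wx": 0,"wy": 0,"wz": 0,"fingers": -1},{"dx": 0,"dy": 0,"dz": 0,"wx": 0,"wy": 0,"wz": 0,"fingers": -1},{"dx": 0,"dy": 0,"dz": 0,"wx": 0,"wy": 0,"wz": 0,"fingers": -1},{"dx": 0,"dy": 0,"dz": 0,"wx": 0,"wy": 0,"wz": 0,"fingers": -1}]'

```text
time_s: 33.4
tcp_pos: [0.4594, -0.0594, 0.0702]
ee_rot: [0.995, -0.064, 0.075, 0.005]
force: [-1.0, 0.3, -1.0]
opening: 0.0002
finger_force: 0.8
```

step_arm --steps '[{"dx": 0.1,"dy": 0,"dz": 0.015,"wx": 0,"wy": 0,"wz": 0,"fingers": -1},{"dx": 0.1,"dy": 0,"dz": 0.015,"wx": 0,"wy": 0,"wz": 0,"fingers": -1},{"dx": 0.1,"dy": 0,"dz": 0.015,"wx": 0,"wy": 0,"wz": 0,"fingers": -1},{"dx": 0,"dy": 0,"dz": 0,"wx": 0,"wy": 0,"wz": 0,"fingers": -1},{"dx": 0,"dy": 0,"dz": 0,"wx": 0,"wy": 0,"wz": 0,"fingers": -1},{"dx": 0,"dy": 0,"dz": 0,"wx": 0,"wy": 0,"wz": 0,"fingers": -1},{"dx": 0,"dy": 0,"dz": 0,"wx": 0,"wy": 0,"wz": 0,"fingers": -1},{"dx": 0,"dy": 0,"dz": 0,"wx": 0,"wy": 0,"wz": 0,"fingers": -1},{"dx": 0,"dy": 0,"dz": 0,"wx": 0,"wy": 0,"wz": 0,"fingers": -1},{"dx": 0,"dy": 0,"dz": 0,"wx": 0,"wy": 0,"wz": 0,"fingers": -1}]'

```text
time_s: 34.65
tcp_pos: [0.4611, -0.0597, 0.0698]
ee_rot: [0.995, -0.064, 0.074, 0.005]
force: [-6.2, 1.3, 2.9]
opening: 0.0
finger_force: 2.9
```

step_arm --steps '[{"dx": 0.1,"dy": 0,"dz": 0.015,"wx": 0,"wy": 0,"wz": 0,"fingers": -1},{"dx": 0,"dy": 0,"dz": 0,"wx": 0,"wy": 0,"wz": 0,"fingers": -1},{"dx": 0,"dy": 0,"dz": 0,"wx": 0,"wy": 0,"wz": 0,"fingers": -1},{"dx": 0,"dy": 0,"dz": 0,"wx": 0,"wy": 0,"wz": 0,"fingers": -1},{"dx": 0,"dy": 0,"dz": 0,"wx": 0,"wy": 0,"wz": 0,"fingers": -1},{"dx": -0.5,"dy": 0,"dz": 0,"wx": 0,"wy": 0,"wz": 0,"fingers": -1},{"dx": -1.0,"dy": 0,"dz": 0,"wx": 0,"wy": 0,"wz": 0,"fingers": -1},{"dx": -1.5,"dy": 0,"dz": 0,"wx": 0,"wy": 0,"wz": 0,"fingers": -1},{"dx": 0,"dy": 0,"dz": 0,"wx": 0,"wy": 0,"wz": 0,"fingers": -1},{"dx": 0,"dy": 0,"dz": 0,"wx": 0,"wy": 0,"wz": 0,"fingers": -1}]'

```text
time_s: 35.9
tcp_pos: [0.4342, -0.0562, 0.0658]
ee_rot: [0.995, -0.064, 0.075, 0.005]
force: [0.4, 0.5, -0.7]
opening: -0.0003
finger_force: 0.0
```

Run:
```python
from h import *
s=readout.read_state()
print(s['time_s'],press(s))
p=eyes.snapshot('side');cv2.imwrite('pics/s7.png',cv2.resize(p['pixels'][160:260,230:370,::-1],None,fx=5,fy=5))
for n in('tray_knob','trigger_face'):
  for x in eyes.spot_point(n,p)[:1]:print(n,press({'tcp_pos':np.array(x['centre'])+[0,0,.022],'ee_rot':[1,0,0,0],'force':[0,0,0]})[0],x['confidence'])
```

```text
35.9 (array([-176.9,   -0.3,   44.1]), array([ 0.3,  0.6, -0.7]))
tray_knob [-132.2   -1.2   69.3] 0.66
trigger_face [91.2 -3.9 72.9] 0.68
```

View pics/s7.png

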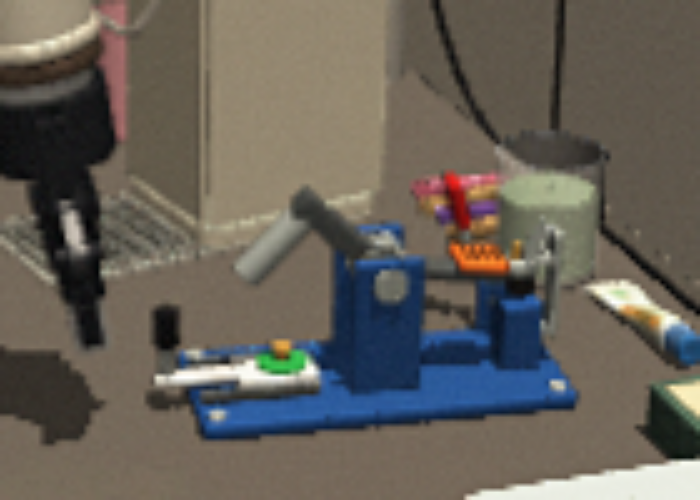

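The tray is home with the knob at -132 mm, the hammer is still up, and the rivet sits below it at crop px (282,348). Next I go to the trigger, tilting to match the paddle's lean.

step_arm --steps '[{"dx": 0.52,"dy": 0,"dz": -3.46,"wx": 0,"wy": 0,"wz": 0,"fingers": -1},{"dx": 0.52,"dy": 0,"dz": -3.46,"wx": 0,"wy": 0,"wz": 0,"fingers": -1},{"dx": 0.52,"dy": 0,"dz": -3.46,"wx": 0,"wy": 0,"wz": 0,"fingers": -1},{"dx": 0.52,"dy": 0,"dz": -3.46,"wx": 0,"wy": 0,"wz": 0,"fingers": -1},{"dx": 0,"dy": 0,"dz": 0,"wx": 0,"wy": 0.1,"wz": 0,"fingers": -1},{"dx": 4.19,"dy": -1.9,"dz": 1.07,"wx": 0,"wy": 0,"wz": 0,"fingers": -1},{"dx": 4.19,"dy": -1.9,"dz": 1.07,"wx": 0,"wy": 0,"wz": 0,"fingers": -1},{"dx": 4.19,"dy": -1.9,"dz": 1.07,"wx": 0,"wy": 0,"wz": 0,"fingers": -1},{"dx": 4.19,"dy": -1.9,"dz": 1.07,"wx": 0,"wy": 0,"wz": 0,"fingers": -1},{"dx": 4.19,"dy": -1.9,"dz": 1.07,"wx": 0,"wy": 0,"wz": 0,"fingers": -1}]'

```text
time_s: 37.3
tcp_pos: [0.6619, 0.0107, 0.2052]
ee_rot: [0.99, -0.064, 0.124, 0.008]
force: [0.5, -0.1, 0.6]
opening: -0.0002
finger_force: 0.0
```

Run:
```python
from h import *
s=readout.read_state()
print(s['time_s'],press(s),s['joint_positions'])
p=eyes.snapshot('wrist');cv2.imwrite('pics/w7.png',p['pixels'][:,:,::-1])
for n in('trigger_face','lever_pad'):
  for x in eyes.spot_point(n,p)[:1]:print(n,press({'tcp_pos':np.array(x['centre'])+[0,0,.022],'ee_rot':[1,0,0,0],'force':[0,0,0]})[0],x['confidence'])
```

```text
37.3 (array([ 42.4,  95.2, 183.9]), array([ 0.5, -0. ,  0.6])) [ 0.4364572   0.49378069 -0.67696729  1.78068012  0.53432257  0.78320795
 -2.19164634]
trigger_face [73.  93.9 80.2] 0.68
lever_pad [68.8 -5.3 88. ] 0.64
```

View pics/w7.png

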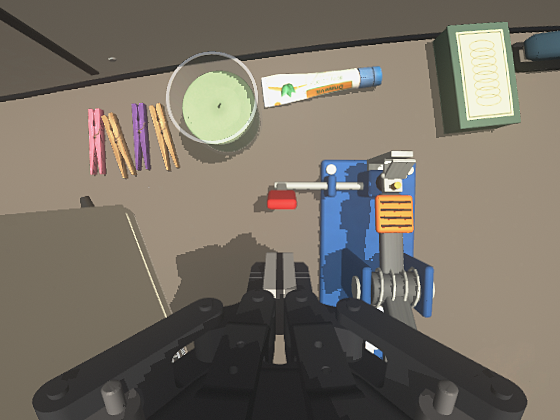

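The fingers line up with the red paddle at (282,200) and the way down is clear.

step_arm --steps '[{"dx": -0.65,"dy": 0,"dz": 2.57,"wx": 0,"wy": 0,"wz": 0,"fingers": -1},{"dx": -0.65,"dy": 0,"dz": 2.57,"wx": 0,"wy": 0,"wz": 0,"fingers": -1},{"dx": -0.65,"dy": 0,"dz": 2.57,"wx": 0,"wy": 0,"wz": 0,"fingers": -1},{"dx": -0.65,"dy": 0,"dz": 2.57,"wx": 0,"wy": 0,"wz": 0,"fingers": -1},{"dx": 0,"dy": 0,"dz": 0,"wx": 0,"wy": 0,"wz": 0,"fingers": -1},{"dx": 0.3,"dy": 0,"dz": 0.08,"wx": 0,"wy": 0,"wz": 0,"fingers": -1},{"dx": 0.3,"dy": 0,"dz": 0.08,"wx": 0,"wy": 0,"wz": 0,"fingers": -1},{"dx": 0.3,"dy": 0,"dz": 0.08,"wx": 0,"wy": 0,"wz": 0,"fingers": -1},{"dx": 0,"dy": 0,"dz": 0,"wx": 0,"wy": 0,"wz": 0,"fingers": -1},{"dx": 0,"dy": 0,"dz": 0,"wx": 0,"wy": 0,"wz": 0,"fingers": -1}]'

```text
time_s: 38.7
tcp_pos: [0.6697, 0.0092, 0.0995]
ee_rot: [0.99, -0.064, 0.124, 0.008]
force: [0.7, -0.7, -0.1]
opening: -0.0002
finger_force: 0.0
```

Run:
```python
from h import *
s=readout.read_state()
print(s['time_s'],press(s))
```

```text
38.7 (array([50.4, 94.8, 78.2]), array([ 0.7, -0.6, -0.1]))
```

step_arm --steps '[{"dx": 0.1,"dy": 0,"dz": 0.025,"wx": 0,"wy": 0,"wz": 0,"fingers": -1},{"dx": 0.1,"dy": 0,"dz": 0.025,"wx": 0,"wy": 0,"wz": 0,"fingers": -1},{"dx": 0.1,"dy": 0,"dz": 0.025,"wx": 0,"wy": 0,"wz": 0,"fingers": -1},{"dx": 0.1,"dy": 0,"dz": 0.025,"wx": 0,"wy": 0,"wz": 0,"fingers": -1},{"dx": 0.1,"dy": 0,"dz": 0.025,"wx": 0,"wy": 0,"wz": 0,"fingers": -1},{"dx": 0.1,"dy": 0,"dz": 0.025,"wx": 0,"wy": 0,"wz": 0,"fingers": -1},{"dx": 0.1,"dy": 0,"dz": 0.025,"wx": 0,"wy": 0,"wz": 0,"fingers": -1},{"dx": 0.1,"dy": 0,"dz": 0.025,"wx": 0,"wy": 0,"wz": 0,"fingers": -1},{"dx": 0.1,"dy": 0,"dz": 0.025,"wx": 0,"wy": 0,"wz": 0,"fingers": -1},{"dx": 0,"dy": 0,"dz": 0,"wx": 0,"wy": 0,"wz": 0,"fingers": -1}]'

```text
time_s: 39.95
tcp_pos: [0.6791, 0.008, 0.0995]
ee_rot: [0.99, -0.064, 0.124, 0.008]
force: [-0.0, -1.0, 0.5]
opening: -0.0
finger_force: 0.0
```

step_arm --steps '[{"dx": 0.1,"dy": 0,"dz": 0.025,"wx": 0,"wy": 0,"wz": 0,"fingers": -1},{"dx": 0.1,"dy": 0,"dz": 0.025,"wx": 0,"wy": 0,"wz": 0,"fingers": -1},{"dx": 0.1,"dy": 0,"dz": 0.025,"wx": 0,"wy": 0,"wz": 0,"fingers": -1},{"dx": 0.1,"dy": 0,"dz": 0.025,"wx": 0,"wy": 0,"wz": 0,"fingers": -1},{"dx": 0,"dy": 0,"dz": 0,"wx": 0,"wy": 0,"wz": 0,"fingers": -1},{"dx": 0,"dy": 0,"dz": 0,"wx": 0,"wy": 0,"wz": 0,"fingers": -1},{"dx": 0,"dy": 0,"dz": 0,"wx": 0,"wy": 0,"wz": 0,"fingers": -1},{"dx": 0,"dy": 0,"dz": 0,"wx": 0,"wy": 0,"wz": 0,"fingers": -1},{"dx": 0,"dy": 0,"dz": 0,"wx": 0,"wy": 0,"wz": 0,"fingers": -1},{"dx": 0,"dy": 0,"dz": 0,"wx": 0,"wy": 0,"wz": 0,"fingers": -1}]'

```text
time_s: 41.2
tcp_pos: [0.6829, 0.0075, 0.0993]
ee_rot: [0.99, -0.064, 0.124, 0.008]
force: [-3.9, 0.5, -1.1]
opening: -0.0
finger_force: 2.2
```

step_arm --steps '[{"dx": 0.1,"dy": 0,"dz": 0.025,"wx": 0,"wy": 0,"wz": 0,"fingers": -1},{"dx": 0.1,"dy": 0,"dz": 0.025,"wx": 0,"wy": 0,"wz": 0,"fingers": -1},{"dx": 0.1,"dy": 0,"dz": 0.025,"wx": 0,"wy": 0,"wz": 0,"fingers": -1},{"dx": 0.1,"dy": 0,"dz": 0.025,"wx": 0,"wy": 0,"wz": 0,"fingers": -1},{"dx": 0,"dy": 0,"dz": 0,"wx": 0,"wy": 0,"wz": 0,"fingers": -1},{"dx": 0,"dy": 0,"dz": 0,"wx": 0,"wy": 0,"wz": 0,"fingers": -1},{"dx": 0,"dy": 0,"dz": 0,"wx": 0,"wy": 0,"wz": 0,"fingers": -1},{"dx": 0,"dy": 0,"dz": 0,"wx": 0,"wy": 0,"wz": 0,"fingers": -1},{"dx": 0,"dy": 0,"dz": 0,"wx": 0,"wy": 0,"wz": 0,"fingers": -1},{"dx": 0,"dy": 0,"dz": 0,"wx": 0,"wy": 0,"wz": 0,"fingers": -1}]'

```text
time_s: 42.45
tcp_pos: [0.6872, 0.007, 0.0995]
ee_rot: [0.99, -0.064, 0.124, 0.008]
force: [-1.8, 0.4, 0.8]
opening: 0.0
finger_force: 0.7
```

Run:
```python
from h import *
p=eyes.snapshot('side')
for x in eyes.spot_point('lever_pad',p)[:1]:print(x['centre'],x['confidence'])
```

```text
[0.6559, -0.0874, 0.129] 0.93
```

The force dropped and the pad is up at z = 0.129, so it has tripped. I back off.

step_arm --steps '[{"dx": -1.0,"dy": 0,"dz": -0.25,"wx": 0,"wy": 0,"wz": 0,"fingers": -1},{"dx": -1.5,"dy": 0,"dz": -0.4,"wx": 0,"wy": 0,"wz": 0,"fingers": -1},{"dx": -1.0,"dy": 0,"dz": -0.25,"wx": 0,"wy": 0,"wz": 0,"fingers": -1},{"dx": 0.8,"dy": 0,"dz": -3.0,"wx": 0,"wy": 0,"wz": 0,"fingers": -1},{"dx": 0.8,"dy": 0,"dz": -3.0,"wx": 0,"wy": 0,"wz": 0,"fingers": -1},{"dx": 0.8,"dy": 0,"dz": -3.0,"wx": 0,"wy": 0,"wz": 0,"fingers": -1},{"dx": 0.8,"dy": 0,"dz": -3.0,"wx": 0,"wy": 0,"wz": 0,"fingers": -1},{"dx": 0,"dy": 0,"dz": 0,"wx": 0,"wy": 0,"wz": 0,"fingers": -1},{"dx": 0,"dy": 0,"dz": 0,"wx": 0,"wy": 0,"wz": 0,"fingers": -1},{"dx": 0,"dy": 0,"dz": 0,"wx": 0,"wy": 0,"wz": 0,"fingers": -1}]'

```text
time_s: 43.8
tcp_pos: [0.6517, 0.0112, 0.2223]
ee_rot: [0.99, -0.064, 0.123, 0.008]
force: [-0.3, -0.7, 0.2]
opening: 0.0003
finger_force: 0.0
```

Run:
```python
from h import *
s=readout.read_state();print(press(s))
p=view('s8','side',(230,160,370,260),5)
for n in('tray_knob','lever_pad'):
  for x in eyes.spot_point(n,p)[:1]:print(n,press({'tcp_pos':np.array(x['centre'])+[0,0,.022],'ee_rot':[1,0,0,0],'force':[0,0,0]})[0],x['confidence'])
```

```text
(array([ 32.1,  94.4, 201. ]), array([-0.2, -0.7,  0.2]))
tray_knob [-134.7    1.1   70. ] 0.74
lever_pad [ 45.   -1.6 129.3] 0.69
```

View pics/s8.png

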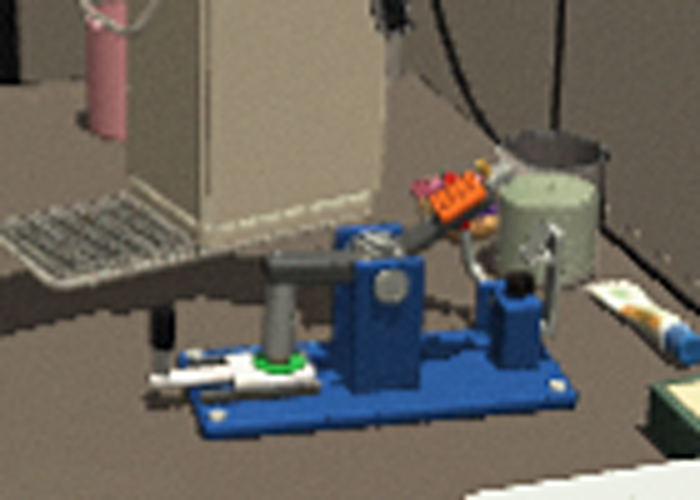

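The hammer is down on the tag at crop px (280,355), the rivet is no longer proud, the tray is home, and the arm is clear of everything.

```bash
python3 -c "
from rig import r
print(r.sign_off())"
```

```text
the job is handed in; nothing more can be done
None
```

I cocked the lever until the catch held, pushed the tray home and tripped the trigger; the hammer now sits down on the tag with the rivet no longer standing proud. I handed the job in at about 44 s.

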